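# Fold the pierogi press open

### The arm

A 6-joint arm with a two-finger parallel gripper is mounted at the origin on the work surface. World frame = base frame: x ahead of the robot, y to its left, z up, the work surface at z = 0. Lengths are in mm, angles in rad, forces in N, time in s.
With the tool pointing down it reaches from about 300 to 775 mm from the base axis. Payload 14.6 kg.
Tool frame: the origin (TCP) lies on the centre line of the jaws, within the pads' length; the fingertips stand 19 mm ahead of it and the grasp point (between the pads) is the TCP (bot.tip_reach is the distance from the TCP to the fingertips, in mm); y points along the fingers, x is the direction in which the jaws open and shut, and the axes are right-handed (so a half turn about y gives the same grasp; the last joint's range is limited). The gripper opens to 85 mm and grips with 20 to 120 N. Pads are 22 mm wide; open, the fingers measure 114 mm over their backs; the gripper's body (76 mm by 85 mm) begins 54 mm behind the grasp point. The pads swing forward as they close: fully open they stand 13 mm farther back than shut.
Start: joints at [-1.195, 0.3, 1.521, -0, 1.321, -0.067], TCP at [235.651, -496.949, 250.281] pointing down, gripper open.
Joint ranges: [-3.03, 3.03], [-0.79, 2.21], [0.23, 2.52], [-1.04, 4.18], [0, 3.07], [-2.55, 2.55]. Speed limits (rad/s): [2.22, 2.22, 2.57, 3.14, 3.14, 3.14].

### API

Orientations are given as a unit quaternion [w, x, y, z].
In Python, from rig import bot gives the robot as it stands. Calls block until the motion is done:
- bot.move_to(position, orientation): joint-space move of the TCP to a pose.
- bot.servo_line(position, attitude=None, speed=150, until_force=None): straight line of the TCP; attitude=None keeps the orientation; speed is the mean speed in mm/s. With until_force (N) it stops when the force on the tool has changed by that much, and returns True; else False.
- bot.move_joints(angles): joint-space move.
- bot.move_gripper(opening, grip_force=None): finger opening in mm; grip_force is the grip in N (None keeps the last); returns when the fingers have stopped.
- bot.dwell(seconds).
- bot.ik(position, orientation): joint angles nearest the present ones, or None.
- bot.read_state(): the state.
- bot.read_camera(name): name is "side" or "top" or "wrist"; returns a dict with "image" (400x640x3 uint8, blue, green, red), "depth" (400x640 float32, mm along the optical axis (not along the pixel's ray), 0 where there is no reading), "fovy" (degrees; the focal length in pixels is half the picture's height over the tangent of half this angle, whatever the lens; pixels are square), "cx", "cy" (the principal point, pixels), "eye" and "attitude" of the camera in the world; the wrist camera has in their place "mount" (4x4, takes a point from camera to tool coordinates, whose origin is the TCP and whose axes are the tool frame's). Camera axes: x right, y down, z forward; pixel columns grow to the right and rows downward; lengths in mm; the calibration is good to about 2 mm. A picture is of the moment at which its call begins: read the wrist's pose just before it.
A pose or a line that the arm cannot do raises bot.MotionError and nothing moves.
- bot.finish_job(): hands the job in, once; it reports no verdict.
The state is a dict: "clock": time; "joint_positions": joint angles; "qvel": joint speeds; "effort": joint torques, N m; "ee_pos": TCP position; "tool_rot": TCP orientation; "ft_force": force on the tool from outside, world axes, zero at the start; "moment": the same for the moment, N m; "grip_width": finger opening in mm.
Only numpy, scipy, OpenCV 4.12 (cv2) and the standard library are available. Lean on these libraries where they do the work, as an engineer would, in place of code of your own. Each camera call takes 0.05 s, during which the arm holds its last target.

### The job

Get the pierogi press ready for filling. Use the fingertips to nudge things rather than pick them up: first push the little pinch pot along the worktop until it is out of the place behind the hinge where the press's upper half will fold down; then flip the upper half up by its ear and over past the balance point, so that it drops back and lies fully open by its own weight, without coming down on the pot. Lift neither pot nor press, keep the pot upright and the press where it stands, leave everything else alone, and finish clear of everything.

Things in the scene. Friction and masses are not known exactly. Their poses are not given: they have to be found in the camera images.
- press: Lower half of a white plastic pierogi press, loose on the worktop, weighted, 500 g: a round cup 90 mm across at its rim and 80 mm at its foot, 31 mm high. Origin at the centre of its underside; +x points from the centre towards the hinge (away from the robot, give or take the yaw), z up. The press must not be lifted, nor pushed more than about 2 cm.
- upper (a joint): Hinge angle of the upper half (rad): 0 = shut, about 1.5 = balance point, 3.05 = folded back, open, at its stop. No spring; damped, it takes about a second to fall either way. The upper half (about 90 g, 92 mm across, 16 mm thick) has an ear opposite the hinge: a flat tab 50 mm wide, 7 mm thick, overhanging the lower half by 37 mm, free underneath down to the worktop.
- press_hinge (a point): Middle of the hinge axis, 48 mm along +x of the press from its centre and 34 mm above the worktop. The axis is parallel to the press's y axis.
- ear_edge (a point): Middle of the lower outer edge of the ear; moves with the upper half. Shut, it is 130 mm from the hinge axis towards the press's -x and 36 mm above the worktop.
- press_landing (a point): Point on the worktop, 48 mm beyond the hinge along the press's +x: under the centre of the 92 mm round upper half once it is folded open. The 50 mm wide ear then reaches to 130 mm beyond the hinge, and the open half lies some 20 to 40 mm above the worktop, so the pot does not fit beneath it.
- pot: Tiny round terracotta-coloured ceramic pinch pot, 54 mm across, 44 mm high, open at the top, 110 g or so, loose. Origin at the centre of its underside. Starts just behind the hinge, in the upper half's way.
- spoon_mid (a point): Bystander: middle of an olive-wood spoon 240 mm long, up to about 50 mm wide at the bowl, lying roughly parallel to the press's x axis, to one side of the press.
- cutter: Bystander: open steel ring (dough cutter), 72 mm across, 40 mm high, beside the press on the other side from the spoon. Origin at the centre of its underside.
- bowl: Bystander: stainless bowl, 190 mm across, 75 mm high. Origin under its centre.
- jar: Bystander: glass jar, 84 mm across, 120 mm high. Origin under its centre.
- mill: Bystander: turned wooden pepper mill, 56 mm across, 150 mm high. Origin under its centre.
There are look-alikes about, which are no part of the job. What is shaped like the pot but yellow is not meant.

How it is judged (in metres and radians):
On the way, in this order (a step that is already met when the one before it is completed fails the run):
1. the pot stands clear of the place where the upper half will lie, the press still shut (horizontal distance between pot and press_landing above 0.084 m and (y of pot in the frame of press above 0.052 m or y of pot in the frame of press below -0.052 m or x of pot in the frame of press above 0.205 m) and value of joint upper below 0.5 rad), for 0.2 s.
2. the upper half lies folded open (value of joint upper above 2.95 rad and horizontal distance between pot and press_landing above 0.084 m and (y of pot in the frame of press above 0.052 m or y of pot in the frame of press below -0.052 m or x of pot in the frame of press above 0.205 m)), for 0.2 s.
At the end, for the whole second after the job is handed in: The upper half rests open at its stop (above 2.95 rad); the pot stands upright and still, seen from above beside or beyond the open half and ear (over 84 mm from press_landing, and over 52 mm off the press's x axis or over 205 mm along it); the press is flat, within 30 mm of its start (all of step 2 and velocity of joint upper below 0.1 rad/s and angle between pot's own z axis and vertical below 0.1 rad and height (world z) of pot below 0.006 m and linear speed of pot below 0.02 m/s and distance of press from where it was at the start of the episode below 0.03 m and angle between press's own z axis and vertical below 0.06 rad); the robot touches nothing.
It fails at once if the pot is lifted or tipped (height (world z) of pot above 0.012 m or angle between pot's own z axis and vertical above 0.35 rad).
It fails at once if the press is lifted, tipped or shoved away (30 mm) (height (world z) of press above 0.012 m or angle between press's own z axis and vertical above 0.2 rad or distance of press from where it was at the start of the episode above 0.03 m).
It fails at once if the upper half comes down on the pot (contact force between upper and pot above 0.3 N).
It fails at once if the spoon, cutter, bowl, jar or mill is disturbed (moved 25 mm) (distance of any of spoon_mid, cutter, bowl, jar, mill from where it was at the start of the episode above 0.025 m).
It also fails if it takes over 58 s, if anything falls off the work surface, if the arm or the gripper's body presses on something with over 40 N, if the wrist force passes 120 N, or if a joint passes its speed limit or range.

## Working session

There is one attempt and no reset: what is moved stays moved. The work goes in short steps, each a Python script; the robot and the scene stay as the last script left them, time stands still between calls to the robot, and variables do not carry over. Pictures are saved under pics/ and viewed, and the job is handed in when it is done.

```bash
ls; mkdir -p pics
python3 - <<'E'
from rig import bot
import cv2,numpy as np,pickle
for n in("top","side"):
    c=bot.read_camera(n); cv2.imwrite(f"pics/{n}0.png",c["image"]); pickle.dump(c,open(f"{n}0.pkl","wb"))
    print(n,c["fovy"],c["cx"],c["cy"],c["eye"],c["attitude"])
s=bot.read_state();print(s["clock"],s["ee_pos"],s["tool_rot"],s["grip_width"],bot.tip_reach)
E
```

```text
pics
top 56.55783017859409 321.26745405629833 198.38658871367306 [ 457.00921878   15.31357135 1240.96148663] [ 0.02621565 -0.70303778  0.70950039 -0.04074071]
side 49.2391813700557 315.5228270406065 197.55004734294232 [365.39691633 850.46775907 728.16893664] [ 0.05576536 -0.09384675  0.89023649 -0.44222393]
0.1 [ 235.57855041 -496.78033819  249.79182115] [ 0.59781311 -0.5973719   0.37829688 -0.37770062] 85.283378514034 19.0
```

View pics/top0.png

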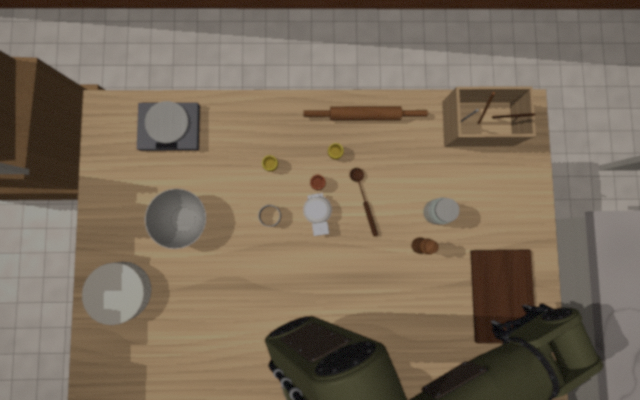

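View pics/side0.png

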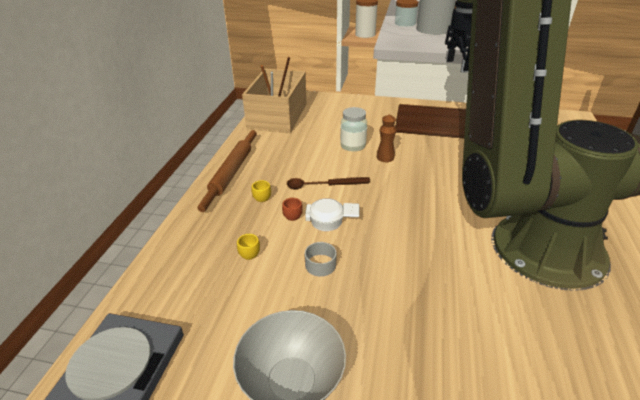

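The top view shows the press at px (318,208) with its ear at (320,229). The red pot is at (318,183), yellow look-alikes are at (271,163) and (336,152), the spoon is on the right and the cutter is on the left. Next I'll turn these into positions.

```bash
cat > h.py <<'E'
import numpy as np,cv2
from scipy.spatial.transform import Rotation as R
def cloud(c,T=None):
    d=c["depth"].astype(float);f=200/np.tan(np.radians(c["fovy"])/2)
    v,u=np.mgrid[0:400,0:640]
    P=np.stack([(u-c["cx"])/f*d,(v-c["cy"])/f*d,d],-1)
    if T is not None: return P@T[:3,:3].T+T[:3,3]
    q=c["attitude"];Rm=R.from_quat([q[1],q[2],q[3],q[0]]).as_matrix()
    return P@Rm.T+np.array(c["eye"])
def mask(c,P,kind):
    h=cv2.cvtColor(c["image"],cv2.COLOR_BGR2HSV);H,S,V=[h[...,i].astype(int) for i in range(3)]
    ok=(c["depth"]>0)
    if kind=="red": return ok&((H<9)|(H>174))&(S>130)&(P[...,2]>8)&(P[...,2]<60)
    if kind=="white": return ok&(S<70)&(V>100)&(P[...,2]>8)&(P[...,2]<75)
E
python3 - <<'E'
import pickle
from h import *
for n in("top","side"):
    c=pickle.load(open(n+"0.pkl","rb"));P=cloud(c)
    if n=="top":
        pts=dict(press=(318,206),ear=(320,229),pot=(318,183),table=(300,260),yel1=(271,163),yel2=(336,152),cut=(270,205),spoon=(357,175),sh=(375,234),jar=(440,211),mill=(415,245))
    else: pts=dict(press=(325,210),ear=(351,211),pot=(292,203),potside=(290,212),table=(330,300))
    for k,(u,v) in pts.items(): print(n,k,P[v,u].round(1),c["image"][v,u])
    for k in("red","white"):
        m=mask(c,P,k); nn,l,st,ce=cv2.connectedComponentsWithStats(m.astype(np.uint8))
        for i in range(1,nn):
            if st[i,4]>30:
                q=P[l==i]; print(n,k,ce[i].round(),st[i,4],q.mean(0).round(1),q.min(0).round(1),q.max(0).round(1))
E
```

```text
top press [545.6   1.   49.3] [162 159 161]
top ear [472.   -4.8  42.7] [159 157 158]
top pot [ 6.258e+02 -2.000e-01  8.500e+00] [ 39  58 104]
top table [371.4  61.3   2. ] [106 138 159]
top yel1 [695.3 157.1   4.7] [ 45 116 138]
top yel2 [731.1 -62.    6.9] [ 46 116 137]
top cut [550.8 155.8  41.5] [ 96 108 120]
top spoon [ 652.4 -131.8    5.3] [28 42 67]
top sh [ 454.2 -185.5   19.8] [28 41 66]
top jar [ 521.9 -368.2  121.6] [126 131 134]
top mill [ 417.6 -310.5   40.4] [26 43 70]
top white [165. 121.] 1432 [830.1 500.3  36.8] [760.7 429.   22.5] [899.3 575.5  44. ]
top white [631. 160.] 92 [  691.2 -1041.7    42.7] [  682.  -1047.3     8.7] [  699.8 -1036.5    74.9]
top white [193. 219.] 649 [508.6 405.1  28.5] [420.2 353.8   8.1] [591.2 466.   74.9]
top white [318. 213.] 851 [523.5   1.5  44.9] [452.9 -41.5  27.6] [589.6  49.7  57. ]
top white [429. 213.] 153 [ 521.5 -358.    44.1] [ 483.9 -391.1    8.3] [ 564.8 -348.4   74.6]
top white [269. 216.] 93 [517.3 160.1  34.5] [483.2 123.7  10.2] [551.6 194.9  45.6]
top white [567. 260.] 1158 [ 365.8 -801.7   41.6] [ 227.6 -806.7    8.
[... 897 characters left out ...]
342.7   74.9]
side white [330. 212.] 1136 [525.3  17.3  41. ] [454.5 -33.    8. ] [590.8  51.6  54.6]
side white [321. 258.] 648 [517.8 163.2  26.4] [484.  124.5   8.1] [554.1 198.1  43.1]
side white [520. 263.] 77 [80.3 79.4 16. ] [67.6 64.5 11.6] [90.6 91.4 20.7]
side white [597. 273.] 79 [-77.   78.9  16. ] [-90.   60.7  10. ] [-66.4  89.7  19.9]
side white [293. 349.] 5652 [516.8 408.6  36.9] [417.5 351.7   8. ] [605.7 509.6  75. ]
side white [107. 363.] 4875 [830.5 502.9  38.1] [760.  402.8  26.6] [901.7 572.8  44. ]
side white [158. 334.] 274 [776.7 426.1  30.8] [745.  401.5  27.3] [835.  458.2  34.2]
side white [130. 395.] 37 [761.  546.8  30.8] [750.9 536.4  27.1] [772.4 555.3  33.3]
```

Run:
```python
import cv2
a=cv2.imread("pics/top0.png")[130:250,240:400];cv2.imwrite("pics/topz.png",cv2.resize(a,None,fx=5,fy=5,interpolation=2))
a=cv2.imread("pics/side0.png")[160:280,230:390];cv2.imwrite("pics/sidez.png",cv2.resize(a,None,fx=5,fy=5,interpolation=2))
```

```text
(no output)
```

View pics/topz.png

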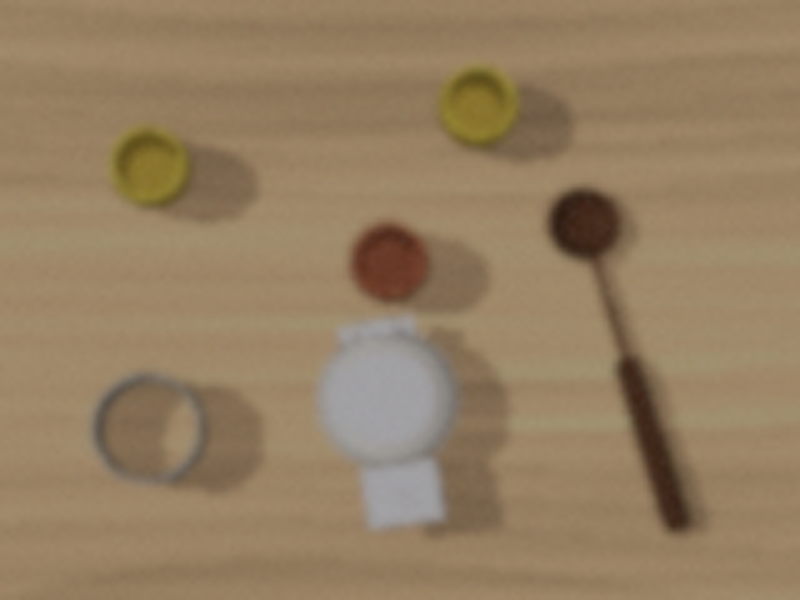

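View pics/sidez.png

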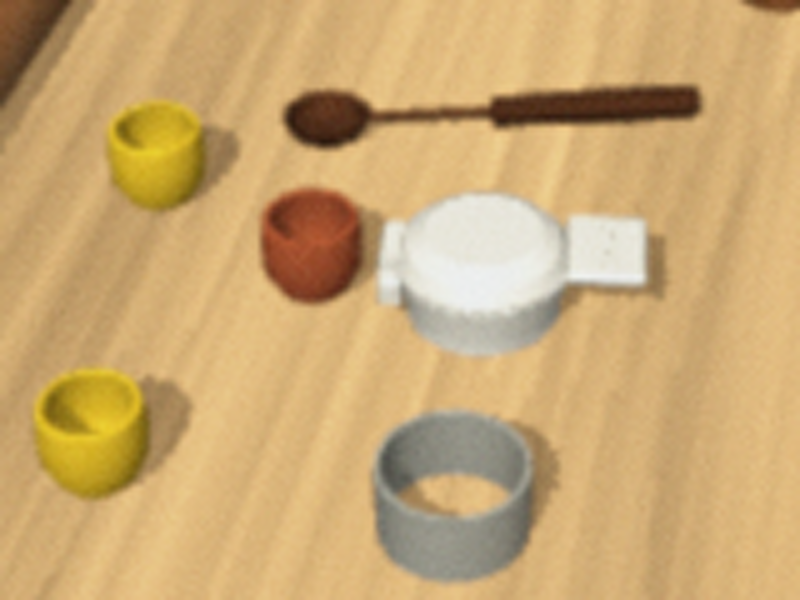

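```bash
cat >> h.py <<'E'
def quat(x,y):
    x=np.array(x,float);y=np.array(y,float);x/=np.linalg.norm(x);y/=np.linalg.norm(y)
    q=R.from_matrix(np.stack([x,y,np.cross(x,y)],1)).as_quat();return [q[3],q[0],q[1],q[2]]
E
python3 - <<'E'
import pickle
from h import *
from rig import bot
from scipy.optimize import minimize
for n in("top","side"):
    c=pickle.load(open(n+"0.pkl","rb"));P=cloud(c)
    m=mask(c,P,"white"); q=P[m]; q=q[(q[:,0]>440)&(q[:,0]<600)&(abs(q[:,1])<60)&(q[:,2]>30)]
    # model footprint (upper half): disc 46 mm, ear, hinge bar; fit by dense silhouette
    def inside(p):
        cx,cy,a=p; d=q[:,:2]-[cx,cy]; X=d[:,0]*np.cos(a)+d[:,1]*np.sin(a);Y=-d[:,0]*np.sin(a)+d[:,1]*np.cos(a)
        def o(v,h): return np.maximum(abs(v)-h,0)
        dd=np.maximum(np.hypot(X,Y)-46,0); de=np.hypot(np.maximum(-82-X,0)+np.maximum(X,0),o(Y,25)); dh=np.hypot(o(X-30,25),o(Y,27))
        return np.minimum(np.minimum(dd,de),dh),X,Y
    best=minimize(lambda p:(inside(p)[0]**2).mean(),[538,5,.1],method="Nelder-Mead").x
    dist,X,Y=inside(best);print(n,best.round(3),(dist**2).mean()**.5)
    e=(X<-52);print(" ear X",X[e].min().round(1),"Y",Y[e].min().round(1),Y[e].max().round(1),"z",np.median(q[e,2]).round(1))
    h_=(X>46);print(" hinge X",X[h_].max().round(1),"Y",Y[h_].min().round(1),Y[h_].max().round(1)); dsc=abs(X)<40;print(" disc Y",Y[dsc].min().round(1),Y[dsc].max().round(1))
    print(" yaw ear->hinge",np.arctan2(*(q[h_][:,:2].mean(0)-q[e][:,:2].mean(0))[::-1]).round(3))
# pot in top: rgb red at any z
c=pickle.load(open("top0.pkl","rb"));P=cloud(c);h=cv2.cvtColor(c["image"],cv2.COLOR_BGR2HSV).astype(int)
m=((h[...,0]<9)|(h[...,0]>174))&(h[...,1]>130);m[:160]=0;m[200:]=0;m[:,:305]=0;m[:,:][:,332:]=0
f=200/np.tan(np.radians(c["fovy"])/2)
(u,v),r=cv2.minEnclosingCircle(np.argwhere(m)[:,::-1].astype(np.float32));print("pot px",u,v,r)
w=c["attitude"];Rm=R.from_quat([w[1],w[2],w[3],w[0]]).as_matrix();d=Rm@np.array([(u-c["cx"])/f,(v-c["cy"])/f,1]);e=np.array(c["eye"]);print(e+d*(44-e[2])/d[2])
T=bot.read_camera("wrist");print(T["mount"].round(2),T["fovy"])
s=bot.read_state();w=s["tool_rot"];print(R.from_quat([w[1],w[2],w[3],w[0]]).as_matrix().round(2))
print(bot.ik([626,-75,35],quat([1,0,0],[0,0,-1])),bot.ik([626,-75,35],quat([-1,0,0],[0,0,-1])))
# ear scoop feasibility
for az in (0,20,-20,40,-40,60,-60,90,-90):
  for al in (20,30,40,50):
    a=np.radians(al);z=np.radians(az+7)
    y=np.array([np.cos(a)*np.cos(z),np.cos(a)*np.sin(z),-np.sin(a)])
    for sg in(1,-1):
      x=sg*np.array([-np.sin(z),np.cos(z),0])
      r=[]
      for p in([465,-5,15],[490,-2,80],[560,5,160],[630,10,160]):
        j=bot.ik(np.array(p)-19*y,quat(x,y)); r.append(j is not None)
      print(az,al,sg,r)
E
```

```text
top [5.35483e+02 3.02300e+00 1.42000e-01] 0.032268902956007525
 ear X -82.0 Y -24.8 24.9 z 42.6
 hinge X 52.7 Y -23.1 23.5
 disc Y -45.1 45.9
 yaw ear->hinge 0.144
side [5.36444e+02 5.65500e+00 1.47000e-01] 0.10193654814648982
 ear X -80.0 Y -27.5 26.7 z 43.3
 hinge X 52.5 Y -25.7 25.0
 disc Y -39.8 45.7
 yaw ear->hinge 0.165
pot px 317.6443176269531 181.94329833984375 6.1666646003723145
[624.37715106   1.34648785  44.        ]
[[   1.      0.     -0.     -0.63]
 [   0.     -0.32    0.95 -122.51]
 [   0.     -0.95   -0.32   83.96]
 [   0.      0.      0.      1.  ]] 61.241438206688464
[[ 0.43 -0.    0.9 ]
 [-0.9   0.    0.43]
 [-0.   -1.    0.  ]]
[-1.77323907e-01  7.15738769e-01  1.43805334e+00 -4.44089210e-16
  9.87800541e-01 -1.77323907e-01] None
0 20 1 [True, True, True, True]
0 20 -1 [True, True, True, True]
0 30 1 [True, True, True, True]
0 30 -1 [True, True, True, True]
0 40 1 [True, True, False, False]
0 40 -1 [True, True, True, True]
0 50 1 [True, False, True, True]
0 50 -1 [True, True, True, True]
20 20 1 [True, True, True, True]
20 20 -1 [True, True, True, True]
20 30 1 [T
[... 1494 characters left out ...]
se, False, False, False]
-60 40 -1 [False, False, False, False]
-60 50 1 [False, False, True, True]
-60 50 -1 [False, False, False, False]
90 20 1 [True, True, True, True]
90 20 -1 [True, True, True, True]
90 30 1 [True, True, True, True]
90 30 -1 [True, True, True, True]
90 40 1 [True, True, True, True]
90 40 -1 [True, True, True, True]
90 50 1 [True, True, True, False]
90 50 -1 [True, True, True, True]
-90 20 1 [False, False, False, False]
-90 20 -1 [False, False, False, False]
-90 30 1 [False, False, True, True]
-90 30 -1 [False, False, True, False]
-90 40 1 [True, True, True, True]
-90 40 -1 [True, True, False, False]
-90 50 1 [True, True, True, True]
-90 50 -1 [True, True, False, False]
```

```bash
cat > push.py <<'E'
from h import *
from rig import bot
import pickle
t=np.radians(20);y=np.array([0,np.sin(t),-np.cos(t)]);q=quat([1,0,0],y)
tip=lambda x,yy,z:np.array([x,yy,z])-19*y
bot.move_gripper(24)
bot.move_to(tip(625,-68,150),q)
bot.servo_line(tip(625,-68,10),speed=120)
print(bot.read_state()["ee_pos"],bot.read_state()["clock"])
bot.servo_line(tip(624,-45,8),speed=60)
c=bot.read_camera("side");cv2.imwrite("pics/side1.png",cv2.resize(c["image"][140:300,200:420],None,fx=3,fy=3))
bot.servo_line(tip(622,0,8),speed=35)
s=bot.read_state();print(s["ft_force"])
c=bot.read_camera("side");cv2.imwrite("pics/side2.png",cv2.resize(c["image"][140:300,200:420],None,fx=3,fy=3))
E
python3 push.py
```

```text
[625.41040237 -74.61340906  28.69720938] 4.1583
[-0.14056444  0.30177001  0.16820761]
```

View pics/side1.png

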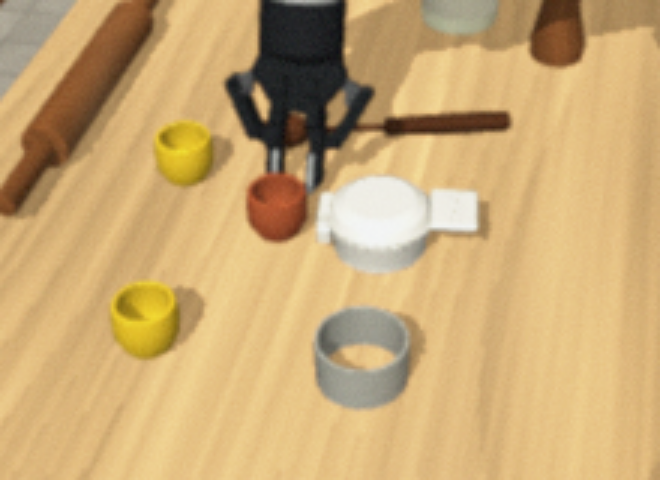

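View pics/side2.png

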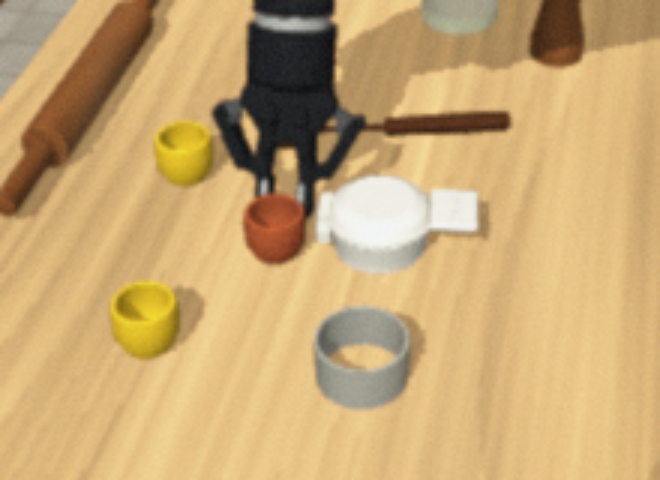

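The pot is upright and sliding between the two fingertips. I'll carry on, drifting slightly in +x so the knuckle clears the press.

```bash
cat > push2.py <<'E'
from h import *
from rig import bot
import pickle
t=np.radians(20);y=np.array([0,np.sin(t),-np.cos(t)]);q=quat([1,0,0],y)
tip=lambda x,yy,z:np.array([x,yy,z])-19*y
print(bot.servo_line(tip(627,75,8),speed=35,until_force=6))
s=bot.read_state();print(s["ft_force"],s["ee_pos"])
c=bot.read_camera("side");cv2.imwrite("pics/side3.png",cv2.resize(c["image"][140:300,200:420],None,fx=3,fy=3))
bot.servo_line(tip(627,50,12),speed=60)
bot.servo_line(tip(627,20,170),speed=150)
s=bot.read_state();q=s["tool_rot"];T=np.eye(4);T[:3,:3]=R.from_quat([q[1],q[2],q[3],q[0]]).as_matrix();T[:3,3]=s["ee_pos"]
for n in("top","side"):
    c=bot.read_camera(n);cv2.imwrite(f"pics/{n}4.png",cv2.resize(c["image"][120:280,200:420],None,fx=3,fy=3));pickle.dump(c,open(n+"4.pkl","wb"))
    P=cloud(c);m=mask(c,P,"red")
    k,l,st,ce=cv2.connectedComponentsWithStats(m.astype(np.uint8))
    for i in range(1,k):
        if st[i,4]>15: a=P[l==i];print(n,ce[i],st[i,4],a.min(0),a.max(0))
print(s["clock"])
E
python3 push2.py
```

```text
False
[-0.39344069 -0.57580773  0.31246001] [626.97496074  68.43436362  25.82719572]
side [281.4047619  234.26190476] 168 [601.92463865  80.7224186   11.1100361 ] [648.81066748 133.99089973  46.26828058]
10.375
```

View pics/side3.png

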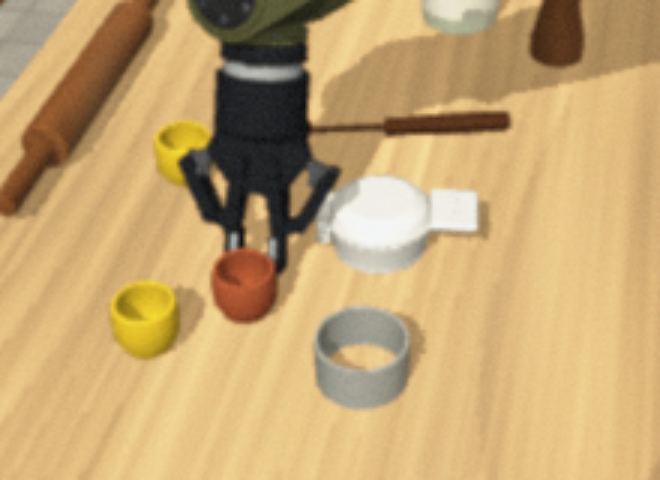

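View pics/side4.png

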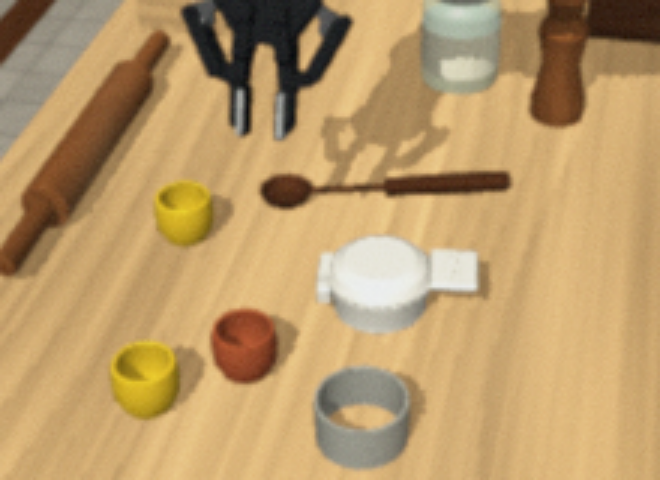

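View pics/top4.png

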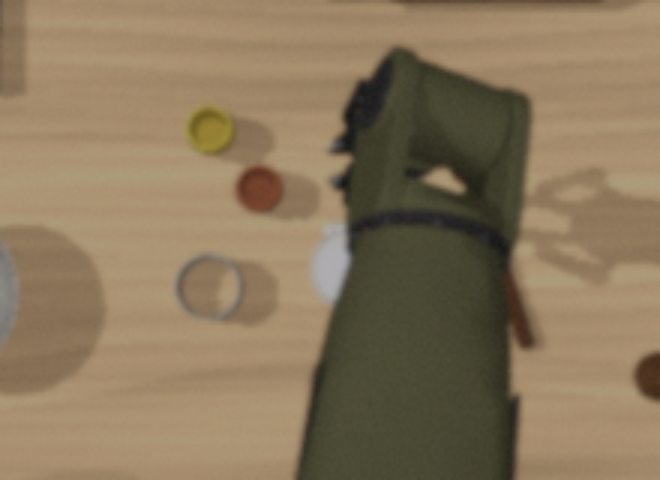

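The pot is at about (625,105), roughly 88 mm from the landing point against a limit of 84 mm. That margin is too thin, so I'll push it about 16 mm further.

```bash
cat > push3.py <<'E'
from h import *
from rig import bot
import pickle
t=np.radians(20);y=np.array([0,np.sin(t),-np.cos(t)])
tip=lambda x,yy,z:np.array([x,yy,z])-19*y
bot.servo_line(tip(626,45,12),speed=150)
bot.servo_line(tip(625,62,8),speed=60)
print(bot.servo_line(tip(620,91,8),speed=30,until_force=6))
bot.servo_line(tip(620,66,12),speed=60)
bot.servo_line(tip(590,-40,200),speed=200)
# stage for the ear
a=np.radians(30);z=.147
y=np.array([np.cos(a)*np.cos(z),np.cos(a)*np.sin(z),-np.sin(a)]);x=np.array([np.sin(z),-np.cos(z),0])
bot.move_gripper(0)
bot.move_to(np.array([400,-16,150])-19*y,quat(x,y))
s=bot.read_state()
print(s["joint_positions"])
for n in("top","side"):
    c=bot.read_camera(n);cv2.imwrite(f"pics/{n}5.png",cv2.resize(c["image"][120:280,200:420],None,fx=3,fy=3));pickle.dump(c,open(n+"5.pkl","wb"))
    P=cloud(c);m=mask(c,P,"red")
    k,l,st,ce=cv2.connectedComponentsWithStats(m.astype(np.uint8))
    for i in range(1,k):
        if st[i,4]>15: b=P[l==i];print(n,ce[i],st[i,4],b.min(0),b.max(0))
print(s["clock"])
E
python3 push3.py
```

```text
FalseTraceback (most recent call last):
  File "push3.py", line 15, in <module>
    bot.move_to(np.array([400,-16,150])-19*y,quat(x,y))
    ~~~~~~~~~~~^^^^^^^^^^^^^^^^^^^^^^^^^^^^^^^^^^^^^^^^
rig.MotionError: the arm cannot take that pose within its joint ranges
```

Run:
```python
from h import *
from rig import bot
import pickle
s=bot.read_state();print(s["clock"],s["ee_pos"],s["joint_positions"])
for n in("top","side"):
    c=bot.read_camera(n);cv2.imwrite(f"pics/{n}5.png",cv2.resize(c["image"][120:280,200:420],None,fx=3,fy=3));pickle.dump(c,open(n+"5.pkl","wb"))
C=np.array([536,4.]);z0=.147;e=np.array([np.cos(z0),np.sin(z0)])
def W(X,z): p=C+X*e; return np.array([p[0],p[1],z])
path=[(-170,15),(-140,15),(-110,15),(-85,15),(-66,15),(-62,40),(-55,70),(-20,120),(20,140),(50,150),(80,150)]
for az in(-20,0,20,40,60):
  for al in(20,25,30,35):
   for sg in(-1,1):
    a=np.radians(al);z=np.radians(az)+z0
    y=np.array([np.cos(a)*np.cos(z),np.cos(a)*np.sin(z),-np.sin(a)]);x=sg*np.array([-np.sin(z),np.cos(z),0])
    J=[bot.ik(W(*p)-19*y,quat(x,y)) for p in path]
    print(az,al,sg,"".join("1" if j is not None else "0" for j in J), [None if j is None else np.round(j,1).tolist() for j in (J[3],J[-1])])
```

```text
15.4417 [589.97918318 -46.32540079 217.57385869] [-0.26719204  0.45592766  1.41729     0.34289242  1.37642098 -0.35255664]
-20 20 -1 00111111111 [[0.0, 0.7, 2.5, 3.3, 1.2, -1.6], [0.1, 0.4, 2.1, 3.6, 0.6, -1.9]]
-20 20 1 00111111111 [[0.0, 0.7, 2.5, 3.3, 1.2, 1.6], [0.1, 0.4, 2.1, 3.6, 0.6, 1.3]]
-20 25 -1 00111111111 [[-0.0, 0.6, 2.5, 3.3, 1.1, -1.6], [0.1, 0.3, 2.1, 3.7, 0.5, -1.9]]
-20 25 1 00111111111 [[-0.0, 0.6, 2.5, 3.3, 1.1, 1.6], [0.1, 0.3, 2.1, 3.7, 0.5, 1.2]]
-20 30 -1 00111111111 [[-0.0, 0.5, 2.5, 3.4, 0.9, -1.6], [0.1, 0.3, 2.1, 3.8, 0.3, -2.1]]
-20 30 1 00111111111 [[-0.0, 0.5, 2.5, 3.4, 0.9, 1.5], [0.1, 0.3, 2.1, 3.8, 0.3, 1.0]]
-20 35 -1 00111111111 [[-0.0, 0.5, 2.4, 3.4, 0.7, -1.6], [0.0, 0.3, 2.0, 4.1, 0.2, -2.4]]
-20 35 1 00111111111 [[-0.0, 0.5, 2.4, 3.4, 0.7, 1.5], [0.0, 0.3, 2.0, 4.1, 0.2, 0.7]]
0 20 -1 00111111111 [[-0.3, 0.7, 2.5, 2.7, 1.2, -1.6], [-0.1, 0.4, 2.1, 2.7, 0.6, -1.3]]
0 20 1 00111111111 [[-0.3, 0.7, 2.5, 2.7, 1.2, 1.6], [-0.1, 0.4, 2.1, 2.7, 0.6, 1.9]]
0 25 -1 00111111111 [[-0.3, 0.6, 2.5, 2.6, 1.1, -1.5], [-0.1, 0.3, 2.1, 2.6, 0.5, -1.2]]
0 25 1 
[... 1717 characters left out ...]
111000 [[-0.6, 0.5, 2.2, 1.4, 1.0, 2.1], None]
60 20 -1 11111111111 [[-0.6, 0.8, 2.0, 1.2, 1.3, -1.2], [-0.4, 0.6, 1.6, 1.3, 1.4, -0.7]]
60 20 1 11111111111 [[-0.6, 0.8, 2.0, 1.2, 1.3, 2.0], [-0.4, 0.6, 1.6, 1.3, 1.4, 2.4]]
60 25 -1 11111111111 [[-0.6, 0.7, 2.0, 1.2, 1.3, -1.1], [-0.4, 0.6, 1.6, 1.2, 1.3, -0.6]]
60 25 1 11111111111 [[-0.6, 0.7, 2.0, 1.2, 1.3, 2.0], [-0.4, 0.6, 1.6, 1.2, 1.3, 2.5]]
60 30 -1 11111111111 [[-0.6, 0.7, 2.0, 1.1, 1.2, -1.1], [-0.4, 0.6, 1.6, 1.1, 1.3, -0.6]]
60 30 1 11111111110 [[-0.6, 0.7, 2.0, 1.1, 1.2, 2.1], None]
60 35 -1 11111111111 [[-0.6, 0.6, 2.0, 1.1, 1.1, -1.0], [-0.4, 0.6, 1.6, 1.1, 1.2, -0.5]]
60 35 1 11111111100 [[-0.6, 0.6, 2.0, 1.1, 1.1, 2.1], None]
```

View pics/side5.png

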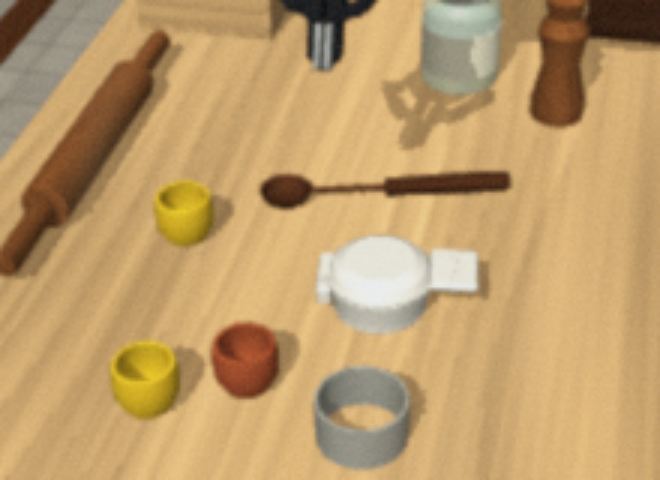

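View pics/top5.png

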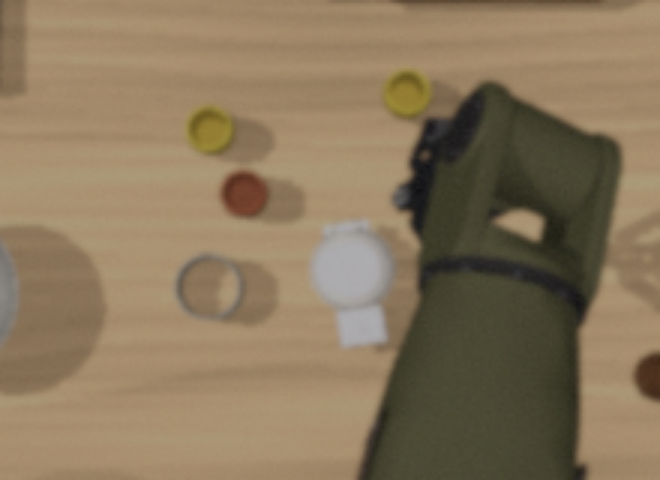

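The pot now stands at about (617,117), roughly 100 mm from the landing point, upright and clear of its neighbours. The press hasn't moved. Next I'll stage the scoop under the ear.

```bash
cat > lift.py <<'E'
from h import *
from rig import bot
C=np.array([536,4.]);z0=.147;e=np.array([np.cos(z0),np.sin(z0)])
def W(X,z): p=C+X*e; return np.array([p[0],p[1],z])
a=np.radians(30);az=np.radians(20)+z0
hd=np.array([np.cos(az),np.sin(az),0])
y=np.cos(a)*hd-np.array([0,0,np.sin(a)]);x=np.array([np.sin(az),-np.cos(az),0]);Q=quat(x,y)
n=np.sin(a)*hd+np.array([0,0,np.cos(a)])
tcp=lambda tip:tip-19*y
F=W(-70,14)
Rr=np.hypot(-70+5.2-48,14+9.5-34); th0=np.degrees(np.arctan2(14+9.5-34,48+70-5.2))
def arc(deg):
    t=np.radians(deg); return W(48-Rr*np.cos(t),34+Rr*np.sin(t))-11*n
E
cat > s1.py <<'E'
from lift import *
print(F,arc(th0),Rr,th0)
stage=[F-60*hd+[0,0,120],F-60*hd,F]
for p in stage+[arc(d) for d in range(0,121,10)]:
    j=bot.ik(tcp(p),Q);print(p.round(0),None if j is None else np.round(j,2))
E
python3 s1.py
```

```text
[466.75495405  -6.25298059  14.        ] [467.06183131  -8.10916173  13.97372056] 113.28764275065484 -5.318059024092486
[414. -35. 134.] [-0.68  0.08  2.44  1.55  0.92 -0.83]
[414. -35.  14.] [-0.68  0.55  2.41  1.86  0.98 -1.37]
[467.  -6.  14.] [-0.49  0.56  2.33  2.01  0.92 -1.31]
[467.  -8.  24.] [-0.49  0.53  2.33  1.98  0.91 -1.27]
[468.  -8.  44.] [-0.49  0.46  2.34  1.94  0.89 -1.2 ]
[473.  -7.  63.] [-0.48  0.4   2.34  1.9   0.86 -1.12]
[482.  -6.  81.] [-0.46  0.35  2.32  1.86  0.83 -1.04]
[493.  -4.  97.] [-0.44  0.31  2.3   1.83  0.81 -0.96]
[507.  -2. 111.] [-0.42  0.29  2.27  1.8   0.78 -0.89]
[523.   0. 123.] [-0.4   0.28  2.23  1.78  0.76 -0.83]
[540.   3. 131.] [-0.37  0.28  2.19  1.76  0.74 -0.78]
[559.   6. 136.] [-0.35  0.3   2.14  1.75  0.72 -0.75]
[579.   8. 138.] [-0.32  0.33  2.09  1.75  0.7  -0.72]
[598.  11. 136.] [-0.3   0.36  2.05  1.75  0.68 -0.71]
[617.  14. 131.] [-0.28  0.4   2.    1.76  0.67 -0.7 ]
[635.  17. 123.] [-0.27  0.45  1.96  1.78  0.66 -0.71]
```

```bash
cat > s2.py <<'E'
from lift import *
bot.servo_line([470,-230,260],speed=250)
bot.move_to(tcp(F-60*hd+[0,0,120]),Q)
bot.servo_line(tcp(F-60*hd),speed=100,until_force=6)
print(bot.servo_line(tcp(F),speed=40,until_force=4))
s=bot.read_state();print(s["clock"],s["ee_pos"],tcp(F),s["ft_force"])
c=bot.read_camera("side");cv2.imwrite("pics/side6.png",cv2.resize(c["image"][140:280,240:440],None,fx=4,fy=4,interpolation=2))
c=bot.read_camera("wrist");cv2.imwrite("pics/wrist6.png",c["image"])
E
python3 s2.py
```

```text
False
20.7417 [452.17248608 -14.17164007  23.46153822] [452.28386349 -14.08480912  23.5       ] [ 0.24509034 -0.39239498 -0.29085053]
```

View pics/side6.png

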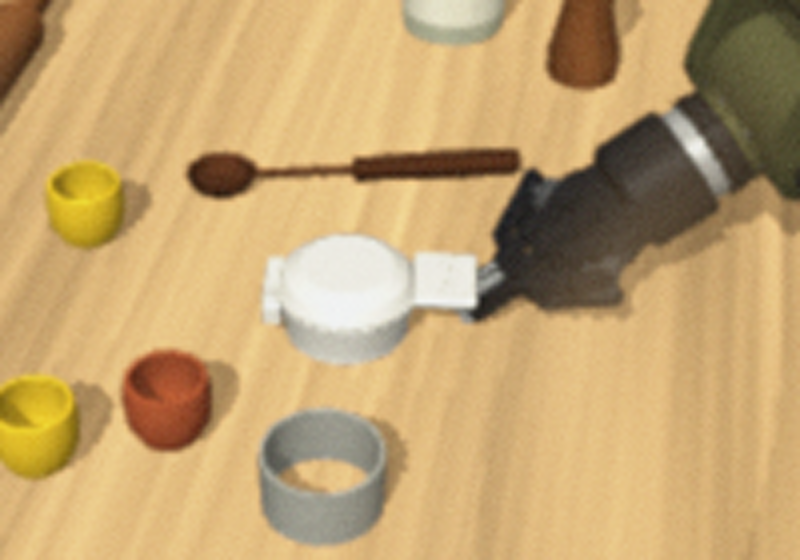

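View pics/wrist6.png

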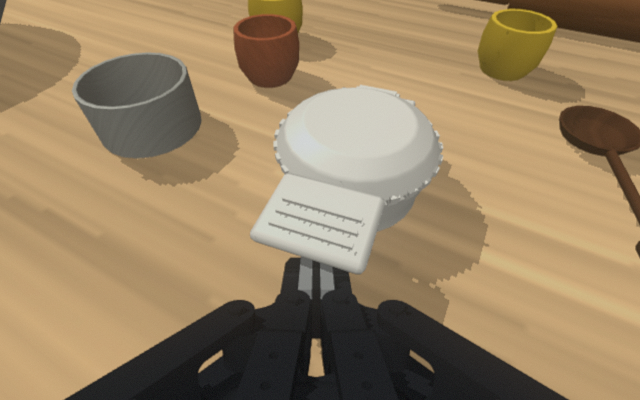

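The wrist view shows the closed tips centred under the ear at px (318,262), and there is no contact force. I'll lift along the arc.

```bash
cat > s3.py <<'E'
from lift import *
for d in range(0,61,10):
    bot.servo_line(tcp(arc(d)),speed=40,until_force=10); f=bot.read_state()["ft_force"];print(d,np.round(f,2))
print(bot.read_state()["clock"])
c=bot.read_camera("side");cv2.imwrite("pics/side7.png",cv2.resize(c["image"][120:280,240:440],None,fx=3.7,fy=3.7,interpolation=2))
E
python3 s3.py
```

```text
0 [-1.33  0.42 -0.58]
10 [ 0.49 -0.28 -1.31]
20 [ 0.52  0.1  -1.06]
30 [ 0.23 -0.51 -0.35]
40 [-0.16 -0.79 -0.72]
50 [-0.61  1.05  0.17]
60 [ 0.04 -0.6  -0.4 ]
25.1083
```

View pics/side7.png

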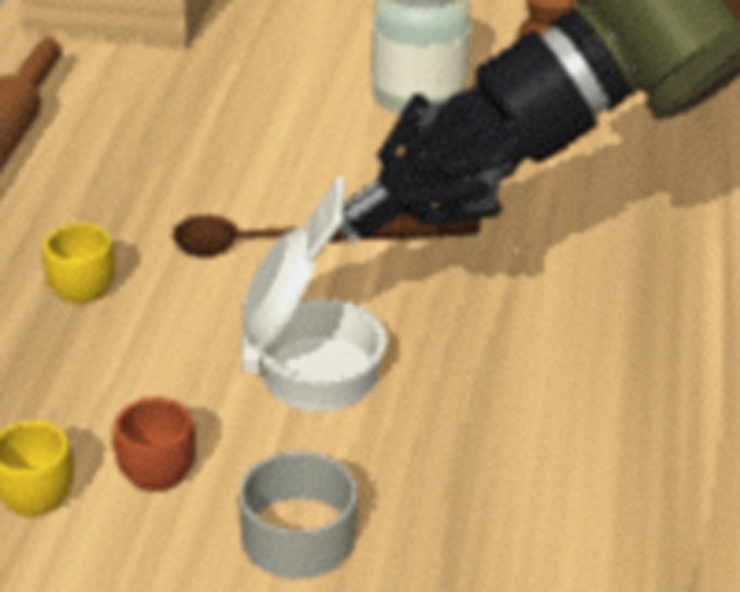

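The ear is riding on the tip at about 60° and the press hasn't moved. I'll continue past the balance point.

```bash
cat > s4.py <<'E'
from lift import *
import pickle
for d in range(70,111,10):
    bot.servo_line(tcp(arc(d)),speed=45,until_force=10); print(d,np.round(bot.read_state()["ft_force"],2))
bot.dwell(1.0)
c=bot.read_camera("side");cv2.imwrite("pics/side8.png",cv2.resize(c["image"][120:280,240:440],None,fx=3.7,fy=3.7,interpolation=2))
bot.servo_line(tcp(arc(110)-100*hd+[0,0,60]),speed=120)
bot.servo_line(tcp(arc(110)-190*hd+[0,0,80]),speed=150)
bot.dwell(.5);print(bot.read_state()["clock"],bot.read_state()["ft_force"])
for n in("side","top"):
    c=bot.read_camera(n);cv2.imwrite(f"pics/{n}9.png",cv2.resize(c["image"][120:280,240:440],None,fx=3.7,fy=3.7,interpolation=2));pickle.dump(c,open(n+"9.pkl","wb"))
E
python3 s4.py
```

```text
70 [-0.38  0.04 -0.38]
80 [-0.07 -0.58 -0.33]
90 [ 0.22 -0.29  0.44]
100 [ 0.25  0.15 -0.17]
110 [ 0.06 -0.49  0.11]
31.5583 [ 0.79163322 -0.00968351  0.13019252]
```

View pics/side8.png

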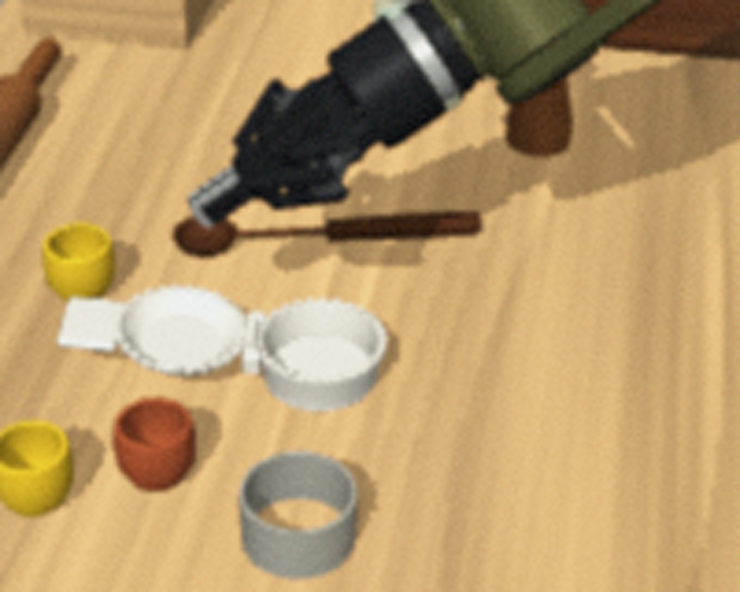

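View pics/side9.png

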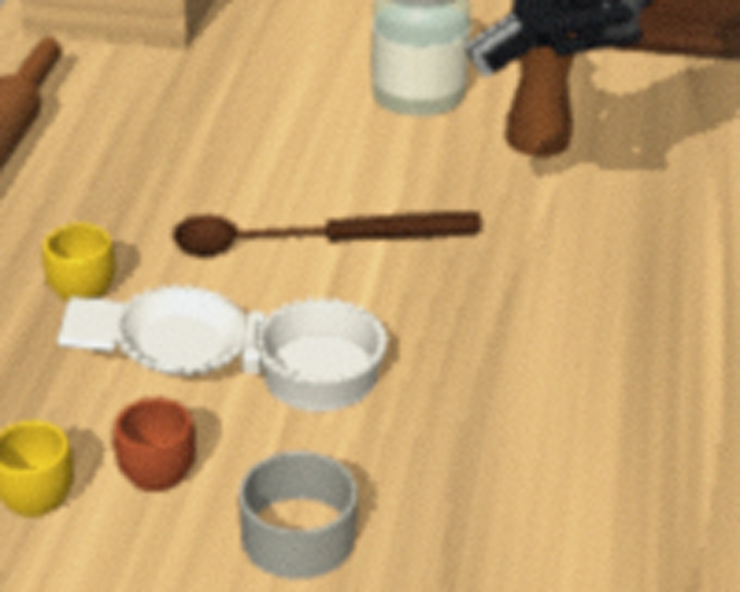

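View pics/top9.png

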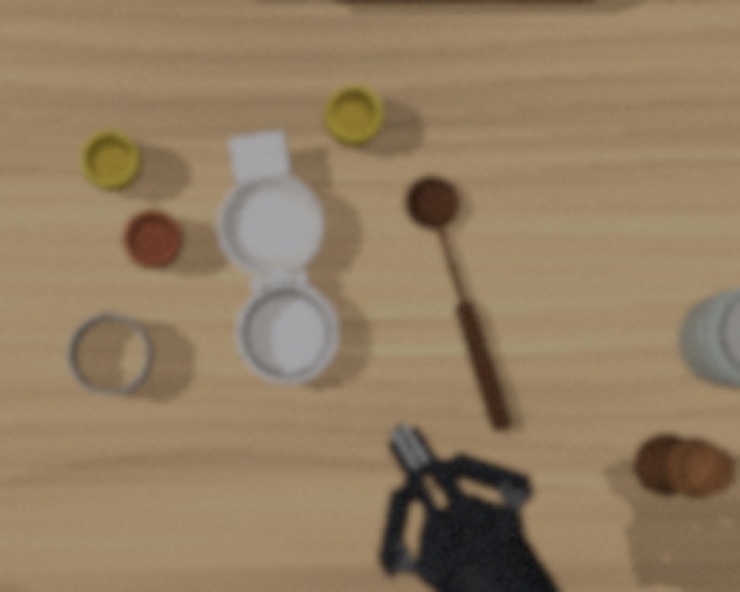

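The upper half lies open, with its disc at px (272,225) in the top crop. The pot is clear of it at (154,239) and the gripper is well away. One last numeric check before I hand in.

Run:
```python
import pickle
from h import *
from rig import bot
c=pickle.load(open("top9.pkl","rb"));P=cloud(c)
px=lambda u,v:(int(240+u/3.7),int(120+v/3.7))
for k,p in dict(ear=(260,156),disc=(272,225),cuprim=(287,377)).items():
    u,v=px(*p);print(k,P[v,u].round(1))
# pot centre at rim height
f=200/np.tan(np.radians(c["fovy"])/2);w=c["attitude"];Rm=R.from_quat([w[1],w[2],w[3],w[0]]).as_matrix();e=np.array(c["eye"])
d=Rm@np.array([(240+153.5/3.7-c["cx"])/f,(120+239/3.7-c["cy"])/f,1]);p=e+d*(44-e[2])/d[2]
v=p[:2]-[536,4];a=.147;q=np.array([v@[np.cos(a),np.sin(a)],v@[-np.sin(a),np.cos(a)]]);print("pot",p.round(1),"press frame",q.round(1),"landing dist",np.hypot(q[0]-96,q[1]).round(1))
u0=pickle.load(open("top0.pkl","rb"))["image"].astype(int);df=abs(c["image"].astype(int)-u0).sum(2)
print("diff spoon/cutter/bowl",df[165:240,352:380].mean(),df[200:230,255:285].mean(),df[190:245,145:205].mean())
bot.finish_job()
```

```text
ear [690.7  25.7  41.7]
disc [633.3  16.4  27. ]
cuprim [498.6   4.3  17.5]
pot [616.6 118.5  44. ] press frame [ 96.5 101.5] landing dist 101.5
diff spoon/cutter/bowl 8.828095238095239 8.066666666666666 7.42
the job is handed in; nothing more can be done
```

The press is open and ready for filling, and I handed the job in at about 31.6 s of the 58 s allowed. No verdict is reported, so what follows rests on my own last checks.

**What I did:** I pushed the red pot sideways along the worktop with two slightly opened fingertips. I gave it a second, short push because the first left only about 4 mm of margin. Then I slid the closed tips under the ear, lifted it along an arc around the hinge to about 110°, and let it fall open by its own weight.

**Last checks:**
- **Upper half:** in both the top and side views it lies folded back and still. The ear's face reads 42 mm above the worktop and the inside of the disc 27 mm. I could not read the hinge angle directly, so fully at its stop is judged from the pictures.
- **Pot:** it stands upright about 101 mm from the landing point (limit 84) and about 101 mm off the press's axis (limit 52).
- **Press and bystanders:** I saw no movement of the press in the pictures. The spoon, cutter and bowl areas show only noise-level change from the first image. I did not compare the jar and mill numerically; they look in place in the last pictures.
- **Robot:** the gripper ended well clear of everything, with under 1 N on the wrist sensor.

One attempted move was refused as out of reach, so nothing moved and I replanned it. No check failed or disagreed, though the single-pixel reading meant for the cup rim gave 17.5 mm instead of 31. I took it as having missed the rim and did not remeasure it.

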